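Put the pyrometer's optics back in their cases

ROBOT

A 6-joint arm with a two-finger parallel gripper is mounted at the origin on the work surface. World frame = base frame: x ahead of the robot, y to its left, z up, the work surface at z = 0. Lengths are in m, angles in degrees, forces in N, time in s.
With the tool pointing down it reaches from about 0.4 to 0.825 m from the base axis. Payload 7 kg.
Tool frame: the origin (TCP) lies midway between the tips of the shut fingers; the grasp point (between the pads) lies 19 mm behind it; z points along the fingers, y is the line along which they close (so a half turn about z gives the same grasp; the last joint's range is limited). The gripper opens to 88 mm and grips with 3 to 60 N. Pads are 19 mm wide; open, the fingers measure 130 mm over their backs; the gripper's body (78 mm by 193 mm) begins 47 mm behind the grasp point.
Start: joints at [-55.858, 20.546, 0.682, 0, -70.136, -16.507], TCP at [0.204, -0.643, 0.227] pointing down, gripper open.
Joint ranges: [-176.03, 176.03], [-82.01, 121.73], [-58.28, 71.71], [-173.87, 95.51], [-174.79, -0.11], [-173.66, 173.66]. Speed limits (degrees/s): [136.94, 136.94, 172.46, 180, 180, 180].

INTERFACE

Orientations are given as a 3x3 rotation matrix whose columns are the frame's x, y, z axes.
In Python, from rig import robot gives the robot as it stands. Calls block until the motion is done:
- robot.goto(position, orientation): joint-space move of the TCP to a pose.
- robot.servo_line(position, ori=None, speed=0.15): straight line of the TCP; ori=None keeps the orientation; speed is the mean speed in m/s.
- robot.movej(angles): joint-space move.
- robot.move_gripper(opening): opening from 0.0 (shut) to 1.0 (fully open); the grip force is fixed at half the most; returns when the fingers have stopped.
- robot.dwell(seconds).
- robot.ik(position, orientation): joint angles nearest the present ones, or None.
- robot.grab_frame(name): name is "scene" or "top"; returns (picture, depth): 420x560x3 uint8, red, green, blue; 420x560 float32, m along the optical axis (not along the pixel's ray), 0 where there is no reading.
- robot.camera_info(name): a dict with "vfov" (degrees; the focal length in pixels is half the picture's height over the tangent of half this angle, whatever the lens; pixels are square), "cx", "cy" (the principal point, pixels), "view" (4x4, takes a point from world to camera coordinates). Camera axes: x right, y down, z forward; pixel columns grow to the right and rows downward; lengths in m; the calibration is good to about 2 mm. A picture is of the moment at which its call begins. camera_info takes no time and is no camera call.
A pose or a line that the arm cannot do raises robot.Unreachable and nothing moves.
- robot.job_done(): hands the job in; it is judged then, once.
Readings, each from a call of its own:
- robot.read_t(): time.
- robot.read_qpos(): joint angles.
- robot.read_qvel(): joint speeds.
- robot.read_effort(): joint torques, N m.
- robot.read_position(): TCP position.
- robot.read_tcp_rot(): TCP orientation.
- robot.read_force(): force on the tool from outside, world axes, zero at the start.
- robot.read_ft_torque(): the same for the moment, N m.
- robot.read_grip_width(): opening from 0.0 (shut) to 1.0 (fully open).
- robot.read_finger_force(): force on a finger pad.
Only numpy, scipy, OpenCV 4.12 (cv2) and the standard library are available. Lean on these libraries where they do the work, as an engineer would, in place of code of your own. Each camera call takes 0.05 s, during which the arm holds its last target. There are 200 camera calls.

TASK

The calibration run is over: put the four loose optics (eyepiece, objective lens, filter cassette, beam-splitter cube) away, each upright in the open case whose cut-out has its own shape and size, resting fully down on the floor of the cut-out. They are delicate, so set them down rather than drop them and do not knock them over, and leave the aligned mirror standing between the cases where it is.

Things in the scene. Friction and masses are not known exactly. Their poses are not given: they have to be found in the camera images.
- eyepiece: Eyepiece: slim black upright tube with an aluminium band and rubber eyecup, 36 mm diameter, 80 mm tall, about 0.15 kg, standing loose on the table. Origin at the centre of its underside, z up along the tube; grip it anywhere round the tube. Its place is case_eyepiece.
- lens: Objective lens: wide short black barrel with a silver front ring and glass on top, 62 mm diameter, 50 mm tall, about 0.3 kg, standing loose. Origin at the centre of its underside, z up along the barrel. Its place is case_lens.
- cassette: Filter cassette: upright aluminium block with a round dark window in each broad face, 24 mm thick (its x axis), 64 mm wide (its y axis), 58 mm tall, about 0.16 kg, standing loose. Origin at the centre of its underside, z up. Grip it across the 24 mm. Its place is case_cassette.
- cube: Beam-splitter cube: black 50 x 50 x 50 mm housing with round glass ports in its sides and top, about 0.22 kg, standing loose; x and y axes square to its sides. Origin at the centre of its underside, z up. Its place is case_cube.
- case_eyepiece: Open case with the small round cut-out: grey insert in a metal shell, 82 x 82 mm outside, 34 mm high. Fixed. Origin at the centre of its underside on the table, z up; insert's flat top 34 mm above the origin; cut-out in the middle, 16 mm deep, floor 18 mm above the origin, round, 52 mm diameter.
- case_lens: Open case with the large round cut-out: grey insert in a metal shell, 100 x 100 mm outside, 34 mm high. Fixed. Origin at the centre of its underside on the table, z up; insert's flat top 34 mm above the origin; cut-out in the middle, 16 mm deep, floor 18 mm above the origin, round, 78 mm diameter.
- case_cassette: Open case with the oblong cut-out: grey insert in a metal shell, 66 mm (its x axis) x 106 mm (its y axis) outside, 34 mm high. Fixed. Origin at the centre of its underside on the table, z up; insert's flat top 34 mm above the origin; cut-out in the middle, 16 mm deep, floor 18 mm above the origin, 40 mm along its x axis and 80 mm along its y axis.
- case_cube: Open case with the square cut-out: grey insert in a metal shell, 92 x 92 mm outside, 34 mm high. Fixed. Origin at the centre of its underside on the table, z up; insert's flat top 34 mm above the origin; cut-out in the middle, 16 mm deep, floor 18 mm above the origin, 66 x 66 mm, square to its x and y axes.
- mirror: Aligned mirror, to be left alone: a small mirror in a black 36 mm square adjustable mount on a steel post with a 44 mm round foot, 84 mm tall, 0.6 kg, standing loose between the cases. Origin at the centre of its foot's underside, z up.

How it is judged (in metres and radians):
At the end, for the whole second after the job is handed in: Each optic stands upright (within 0.1 rad) in its own case, its origin within 12 mm horizontally of the case's origin and 14 to 22 mm above it (resting on the cut-out's floor at 18 mm), released and at rest (horizontal distance between eyepiece and case_eyepiece below 0.012 m and z of eyepiece in the frame of case_eyepiece between 0.014 and 0.022 m and angle between each of eyepiece, lens, cassette, cube's own z axis and vertical below 0.1 rad and linear speed of each of eyepiece, lens, cassette, cube below 0.02 m/s and angular speed of each of eyepiece, lens, cassette, cube below 0.2 rad/s and contact force between the fingers and eyepiece below 0.05 N and horizontal distance between lens and case_lens below 0.012 m and z of lens in the frame of case_lens between 0.014 and 0.022 m and contact force between the fingers and lens below 0.05 N and horizontal distance between cassette and case_cassette below 0.012 m and z of cassette in the frame of case_cassette between 0.014 and 0.022 m and contact force between the fingers and cassette below 0.05 N and horizontal distance between cube and case_cube below 0.012 m and z of cube in the frame of case_cube between 0.014 and 0.022 m and contact force between the fingers and cube below 0.05 N); the robot touches nothing.
It fails at once if an optic is dropped (falls freely by more than about 2 cm) ((linear speed of eyepiece above 0.65 m/s and contact force between each of the arm, the fingers and eyepiece below 0.01 N) or (linear speed of lens above 0.65 m/s and contact force between each of the arm, the fingers and lens below 0.01 N) or (linear speed of cassette above 0.65 m/s and contact force between each of the arm, the fingers and cassette below 0.01 N) or (linear speed of cube above 0.65 m/s and contact force between each of the arm, the fingers and cube below 0.01 N)).
It fails at once if an optic is knocked over (angle between any of eyepiece, lens, cassette, cube's own z axis and vertical above 0.8 rad).
It fails at once if the mirror is shifted by more than 10 mm or tipped (distance of mirror from where it was at the start of the episode above 0.01 m or angle between mirror's own z axis and vertical above 0.2 rad).
It also fails if it takes over 96 s, if anything falls off the work surface, if the arm or the gripper's body presses on something with over 40 N, if the wrist force passes 120 N, or if a joint passes its speed limit or range.

## Working session

There is one attempt and no reset: what is moved stays moved. The work goes in short steps, each a Python script; the robot and the scene stay as the last script left them, time stands still between calls to the robot, and variables do not carry over. Pictures are saved under pics/ and viewed, at most 14 in all, crops included, and the job is handed in when it is done.

```bash
mkdir -p pics; cat > h.py <<'E'
import numpy as np, cv2
from rig import robot
def cam(n):
    c=robot.camera_info(n); f=210/np.tan(np.radians(c['vfov'])/2); return f,c['cx'],c['cy'],np.array(c['view'])
def cloud(n,d):
    f,cx,cy,V=cam(n); v,u=np.mgrid[0:420,0:560]
    P=np.stack([(u-cx)/f*d,(v-cy)/f*d,d],-1); W=(P-V[:3,3])@V[:3,:3]; W[d==0]=np.nan; return W
E
python3 - <<'E'
from h import *
for n in("scene","top"):
    p,d=robot.grab_frame(n); cv2.imwrite(f"pics/{n}0.png",p[:,:,::-1]); np.savez(f"{n}0.npz",p=p,d=d)
    i=robot.camera_info(n);print(n,i,(d==0).mean())
    W=cloud(n,d); print(np.nanmin(W,(0,1)),np.nanmax(W,(0,1)))
print(robot.read_t(),robot.read_grip_width(),robot.read_tcp_rot())
E
```

```text
scene {'vfov': 54.27801151788304, 'cx': 273.49868724861193, 'cy': 204.9700168579026, 'view': array([[ 0.38799429,  0.92164007,  0.00632517, -0.19727178],
       [ 0.68598534, -0.28419083, -0.66982064, -0.32920466],
       [-0.61553598,  0.26422556, -0.742496  ,  1.25737789],
       [ 0.        ,  0.        ,  0.        ,  1.        ]])} 0.003660714285714286
[-2.24937559 -0.59084005 -0.67582703] [1.08500666 2.40775639 0.37062318]
top {'vfov': 56.36616174245582, 'cx': 270.602457756202, 'cy': 207.5864557752805, 'view': array([[-0.02654118, -0.9995853 , -0.01117082,  0.00793668],
       [-0.98864356,  0.0279009 , -0.14766672,  0.52175919],
       [ 0.14791716,  0.00712471, -0.98897409,  0.95103334],
       [ 0.        ,  0.        ,  0.        ,  1.        ]])} 0.004077380952380952
[-0.00996963 -0.83834079 -0.18582169] [1.26096207 0.88878705 0.79274029]
0.1 0.9951252137425524 [[-9.53050261e-01 -3.02811611e-01 -5.72822678e-04]
 [-3.02812128e-01  9.53049246e-01  1.39626608e-03]
 [ 1.23122639e-04  1.50416941e-03 -9.99998861e-01]]
```

View pics/scene0.png

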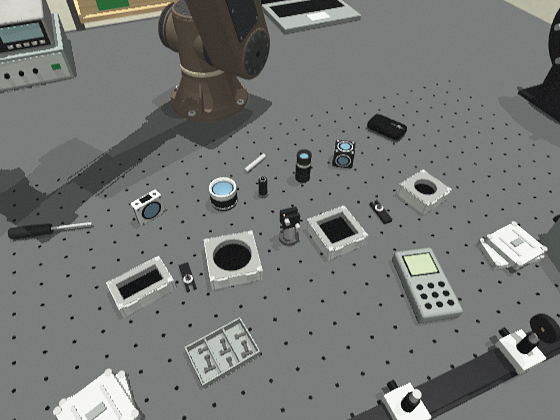

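View pics/top0.png

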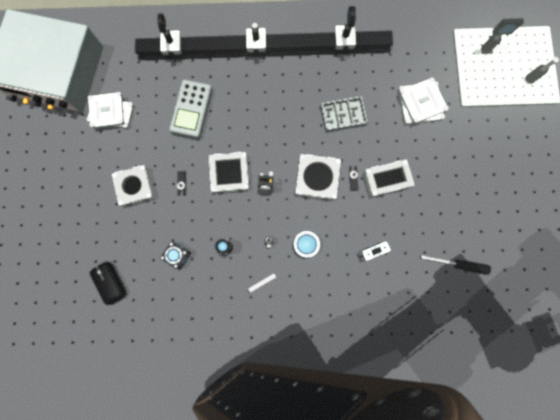

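The scene view shows the mirror at (289,225), cassette (148,206), lens (223,192), eyepiece (303,165) and cube (344,153). In the top view:

- **Optics:** eyepiece (223,247), cube (174,255), lens (307,244), cassette (375,251).
- **Cases:** eyepiece (132,186), cube (228,172), lens (318,177), cassette (390,178).
- **Mirror:** (265,183), with small loose clutter near (268,242), (181,183) and (353,178).

Next I'll measure from both point clouds.

```bash
cat > meas.py <<'E'
from h import *
S=dict(eyepiece=((223,247),(303,165)),lens=((307,244),(223,192)),cassette=((375,251),(148,206)),cube=((174,255),(344,153)),mirror=((265,183),(289,225)),
 c_eyepiece=((132,186),(425,190)),c_lens=((318,177),(232,258)),c_cassette=((390,178),(140,285)),c_cube=((228,172),(337,231)),post=((268,242),(263,186)),clA=((181,183),(380,212)),clB=((353,178),(187,277)))
def seg(tag="0"):
  for k,n in enumerate(("top","scene")):
    z=np.load(f"{n}{tag}.npz"); W=cloud(n,z['d'])
    m=np.nan_to_num(W[...,2])>0.012
    nl,L=cv2.connectedComponents(m.astype(np.uint8))
    for s,uv in S.items():
        u,v=uv[k]; r=26 if s[0]!='c' or s[:2] in('ca','cu') else 34
        w=L[v-r:v+r,u-r:u+r]; c=np.bincount(w[w>0]); 
        if len(c)==0: print(n,s,'none'); continue
        yy,xx=np.mgrid[-r:r,-r:r]; dd=np.where(w>0,xx**2+yy**2,9e9); l=w.flat[dd.argmin()]
        P=W[L==l]; zt=np.percentile(P[:,2],95); T=P[P[:,2]>zt-.008][:,:2]
        h=np.percentile(T,[1,99],axis=0).mean(0)
        rc=cv2.minAreaRect(T.astype(np.float32)*1000)
        print(n,s,len(P),'top z %.4f'%zt,'rect c',np.round(rc[0],1),np.round(rc[1],1),'%.1f'%rc[2],'mid',np.round(h*1000,1))
    p=W[300:330,60:200] if n=="top" else W[300:330,300:380]
    print('table z',np.nanmedian(p[...,2]),np.nanstd(p[...,2]))
if __name__=="__main__": seg()
E
python3 meas.py
python3 - <<'E'
import cv2
p=cv2.imread('pics/top0.png')[140:290,90:430]; s=cv2.imread('pics/scene0.png')[130:320,100:460]
cv2.imwrite('pics/c1.png',cv2.resize(p,None,fx=2.3,fy=2.3,interpolation=cv2.INTER_CUBIC))
E
```

```text
top eyepiece 213 top z 0.0802 rect c [426.3 112. ] [33.6 34. ] 0.1 mid [426.4 112.1]
top lens 508 top z 0.0505 rect c [427.4 -91.2] [59.4 59.1] 87.7 mid [427.3 -91.7]
top cassette 324 top z 0.0596 rect c [ 406.3 -259.7] [25.9 64.3] 19.8 mid [ 406.5 -259.2]
top cube 498 top z 0.0521 rect c [409.3 236.2] [51.7 49.8] 56.8 mid [409.2 236.6]
top mirror 231 top z 0.0848 rect c [585.7   5.2] [34.3 37.5] 88.6 mid [585.4   5.1]
top c_eyepiece 1208 top z 0.0355 rect c [592.9 350.9] [90.5 85.5] 13.8 mid [593.1 350.7]
top c_lens 1635 top z 0.0350 rect c [ 602.5 -129.6] [102.9 108.4] 81.1 mid [ 601.6 -129.3]
top c_cassette 1235 top z 0.0348 rect c [ 593.6 -312.5] [ 73.7 110.4] 12.6 mid [ 593.6 -312.5]
top c_cube 1399 top z 0.0351 rect c [621.3 101.1] [100.5  95.1] 3.1 mid [621.5 100.3]
top post 67 top z 0.0516 rect c [437.3   1. ] [17.3 24.6] 88.2 mid [437.3   1. ]
top clA 16 top z 0.0184 rect c [591.9 232.4] [10.1 15. ] 20.8 mid [590.8 231.2]
top clB 19 top z 0.0177 rect c [ 606.8 -225.7] [14.8  8.4] 34.0 mid [ 606.5 -225.2]
table z -0.0012753160317869184 0.003451288312430304
scene eyepiece 427 
[... 396 characters left out ...]
 mid [587.6   2.9]
scene c_eyepiece 1276 top z 0.0358 rect c [593.  349.7] [91.4 89.9] 13.4 mid [594.1 347.5]
scene c_lens 2453 top z 0.0358 rect c [ 602.1 -131. ] [102.9 109.5] 80.6 mid [ 603.6 -131.6]
scene c_cassette 2162 top z 0.0357 rect c [ 594.  -314.1] [ 74.9 108.6] 12.4 mid [ 595.2 -313.9]
scene c_cube 1904 top z 0.0356 rect c [621.1  99.5] [101.6  96.5] 3.5 mid [622.2  98.5]
scene post 133 top z 0.0518 rect c [438.4   1.4] [16.3 26. ] 68.6 mid [ 4.398e+02 -3.000e-01]
scene clA 30 top z 0.0195 rect c [594.5 225.4] [16.4 14.3] 53.9 mid [593.6 226.5]
scene clB 40 top z 0.0189 rect c [ 610.8 -227.4] [12.2 17.2] 6.2 mid [ 610.4 -227.4]
table z 0.0004491333929004237 0.0012233515177703528
```

View pics/c1.png

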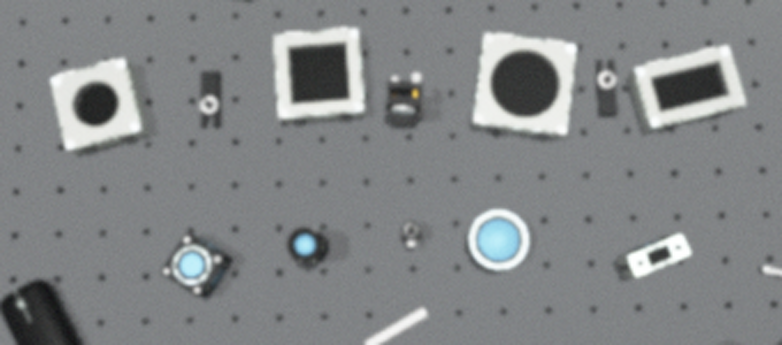

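Both views agree within about 2.5 mm, and heights match the text: optics at 80/50/59/52 mm, case tops about 35 mm, all within reach. I'll check the cut-out centres from the dark blobs, then move the cassette first.

```bash
cat > job.py <<'E'
from h import *
# optic: pick xy, close angle, case xy, place angle, tcp height over base, width(mm)
J=dict(cassette=((.4072,-.2607),19.7,(.5938,-.3133),12.5,.024,24),
 lens=((.4280,-.0925),0,(.6023,-.1303),0,.022,62),
 eyepiece=((.4272,.1116),0,(.5930,.3503),0,.024,36),
 cube=((.4101,.2354),56.8,(.6212,.1003),3.3,.022,50))
ZS=.17
def R(a):
    a=np.radians(a); c,s=np.cos(a),np.sin(a); return np.array([[-s,c,0],[c,s,0],[0,0,-1.]])
def best(p,a,step):
    q0=np.array(robot.read_qpos()); B=None
    for k in range(-180,181,step):
        q=robot.ik(p,R(a+k))
        if q is None: continue
        d=np.abs(np.array(q)-q0).max()
        if B is None or d<B[0]: B=(d,a+k)
    return B[1]
def do(n,step=180):
    (x,y),a,(X,Y),b,h,w=J[n]
    p=(x,y,ZS); a=best(p,a,step); robot.goto(p,R(a))
    robot.servo_line((x,y,h),speed=.15)
    robot.move_gripper(0.0); g=robot.read_grip_width()*88
    print(n,'grip %.1f want %d'%(g,w),'F',np.round(robot.read_finger_force(),1),'t',robot.read_t())
    if abs(g-w)>5: print('BAD GRIP'); return False
    robot.servo_line((x,y,ZS),speed=.15)
    p=(X,Y,ZS); b=best(p,b,step if step<180 else (90 if n=='cube' else 180))
    robot.goto(p,R(b)); f0=np.array(robot.read_force())
    robot.servo_line((X,Y,h+.05),speed=.15); robot.servo_line((X,Y,h+.0185),speed=.04)
    print('g %.1f'%(robot.read_grip_width()*88),'dF',np.round(np.array(robot.read_force())-f0,1),np.round(robot.read_position(),4))
    robot.move_gripper(1.0); robot.servo_line((X,Y,ZS),speed=.15)
    print('t',robot.read_t()); return True
E
python3 - <<'E'
from job import *
from meas import S
for k,n in enumerate(("top","scene")):
    z=np.load(n+"0.npz"); g=cv2.cvtColor(z['p'],cv2.COLOR_RGB2GRAY); f,cx,cy,V=cam(n)
    for s in("c_eyepiece","c_lens","c_cassette","c_cube"):
        u,v=S[s][k]; m=np.zeros_like(g); m[v-30:v+30,u-36:u+36]=(g[v-30:v+30,u-36:u+36]<60)
        _,L=cv2.connectedComponents(m); b=np.argwhere(L==L[v,u])[:,::-1]
        r=np.c_[(b-[cx,cy])/f,np.ones(len(b))]@V[:3,:3]; o=-V[:3,3]@V[:3,:3]
        P=(o+r*((.034-o[2])/r[:,2])[:,None])[:,:2]*1000; rc=cv2.minAreaRect(P.astype(np.float32))
        print(n,s,L[v,u],len(b),np.round(rc[0],1),np.round(rc[1],1),round(rc[2],1))
do("cassette")
E
```

```text
top c_eyepiece 1 206 [591.5 349.5] [42.1 38.7] 1.3
top c_lens 1 507 [ 601.8 -129.4] [63.7 63.1] 43.4
top c_cassette 1 316 [ 592.2 -311.6] [30.8 68.9] 12.6
top c_cube 1 460 [619.6 100. ] [55.1 56.7] 3.1
scene c_eyepiece 6 142 [599.  342.6] [41.  29.3] 67.5
scene c_lens 3 749 [ 608.2 -132.5] [72.2 60.7] 67.4
scene c_cassette 3 502 [ 599.7 -314.1] [27.1 77. ] 12.4
scene c_cube 4 514 [626.8  95. ] [53.4 55.7] 3.8
cassette grip 24.1 want 24 F 30.0 t 3.85
g 23.7 dF [0.3 0.2 0.2] [ 0.594  -0.3134  0.0425]
t 9.65
```

The cut-outs seen from the top agree with the case outlines within 2 mm. The oblique view is biased because it sees the walls. Now I'll check the cassette.

```bash
python3 - <<'E'
from job import *
robot.goto((.43,-.0925,.25),R(best((.43,-.0925,.25),0,30)))
p,d=robot.grab_frame("scene"); W=cloud("scene",d); a=p[230:330,80:230]
cv2.imwrite("pics/s1.png",cv2.resize(a,None,fx=4,fy=4,interpolation=cv2.INTER_CUBIC)[:,:,::-1])
m=(np.nan_to_num(W[...,2])>.055)&(np.hypot(W[...,0]-.594,W[...,1]+.313)<.06)
P=W[m]; rc=cv2.minAreaRect((P[P[:,2]>np.percentile(P[:,2],95)-.008][:,:2]*1000).astype(np.float32)); print(rc,np.percentile(P[:,2],95))
E
```

```text
((596.029052734375, -313.364013671875), (26.473224639892578, 63.86469650268555), 14.226371765136719) 0.07804289324293334
```

View pics/s1.png

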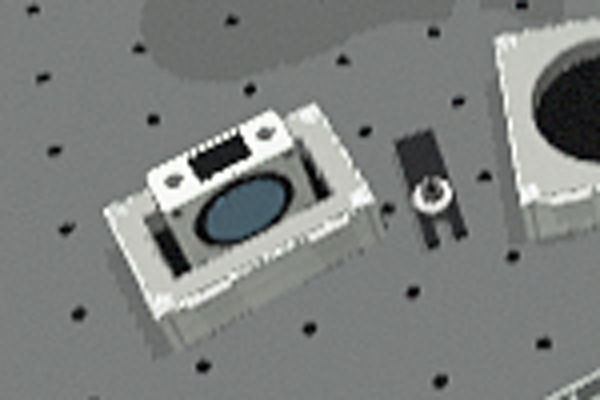

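The cassette sits centred and upright in its oblong cut-out (crop centre about (225,190)). Its top is at 78 mm, so it is fully down. On to the other three.

```bash
python3 - <<'E'
from job import *
if do("lens",30) and do("eyepiece",30) and do("cube"):
    robot.goto((.42,.0,.3),R(best((.42,.0,.3),0,30)))
    p,d=robot.grab_frame("scene"); W=cloud("scene",d); a=p[140:320,80:480]
    cv2.imwrite("pics/s2.png",cv2.resize(a,None,fx=2,fy=2,interpolation=cv2.INTER_CUBIC)[:,:,::-1])
    for n in J:
        X,Y=J[n][2]; P=W[(np.nan_to_num(W[...,2])>.055)&(np.hypot(W[...,0]-X,W[...,1]-Y)<.06)]; z=np.percentile(P[:,2],95)
        rc=cv2.minAreaRect((P[P[:,2]>z-.008][:,:2]*1000).astype(np.float32)); print(n,np.round(rc[0],1),np.round(rc[1],1),rc[2],z)
print(robot.read_t())
E
```

```text
lens grip 61.8 want 62 F 30.0 t 12.9083
g 61.9 dF [-0.1 -0.6 -0.7] [ 0.6024 -0.1303  0.0404]
t 18.2083
eyepiece grip 36.0 want 36 F 30.0 t 21.35
g 35.8 dF [ 0.6  0.  -0.3] [0.593  0.3504 0.0424]
t 27.3167
cube grip 50.0 want 50 F 30.0 t 30.0167
g 50.0 dF [-0.5 -0.7  0.3] [0.6213 0.1004 0.0404]
t 35.7083
cassette [ 595.9 -313.4] [26.7 63.8] 13.644108772277832 0.07815960846878818
lens [ 603.8 -129.8] [60.4 62.1] 71.56878662109375 0.06909907767901576
eyepiece [592.8 349.9] [35.6 35.5] 36.089317321777344 0.0987430966375191
cube [622.4 100.3] [52.8 50.9] 2.493340492248535 0.07063732694774726
36.775
```

View pics/s2.png

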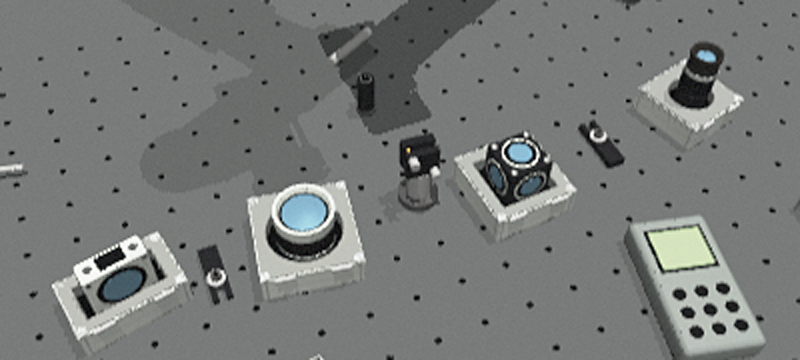

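All four stand centred in their cases, and each top is 18 to 18.6 mm higher than before: lens (305,220), eyepiece (700,75), cube (518,168), cassette (120,270). The mirror at (420,172) is undisturbed. The eyepiece's lean is only perspective, since its top centre lies over the case centre. Handing in.

```bash
python3 -c "
from rig import robot
robot.dwell(0.5); print(robot.job_done())"
```

```text
the job is handed in; nothing more can be done
None
```

All four optics are upright and fully down in their own cases, the mirror looks undisturbed in the final picture, and the job was handed in at about 37 s; no verdict was returned.

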